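# Tuck the slab case's cover under its lip

## Robot

A 7-joint arm with a two-finger parallel gripper is mounted at the origin on the work surface. World frame = base frame: x ahead of the robot, y to its left, z up, the work surface at z = 0. Lengths are in m, angles in rad, forces in N, time in s.
With the tool pointing down it reaches from about 0.35 to 0.9 m from the base axis. Payload 8.1 kg.
Tool frame: the origin (TCP) lies at the very end of the fingers, on their centre line; the grasp point (between the pads) lies 19 mm behind it (grip_point_offset is the distance from the TCP to the grasp point, in m); z points along the fingers, x is the direction in which the jaws open and shut, and the axes are right-handed (so a half turn about z gives the same grasp; the last joint's range is limited). The gripper opens to 92 mm and grips with 3 to 60 N. Pads are 19 mm wide; open, the fingers measure 130 mm over their backs; the gripper's body (75 mm by 190 mm) begins 47 mm behind the grasp point.
Start: joints at [-1.427, 0.434, 0.025, 1.573, -0.012, 1.134, -0.075], TCP at [0.153, 0.606, 0.227] pointing down, gripper open.
Joint ranges: [-2.62, 2.62], [-0.44, 2.09], [-1.27, 1.32], [0.08, 2.57], [-1.32, 4.46], [0.12, 2], [-2.74, 2.74]. Speed limits (rad/s): [2.22, 2.22, 3.01, 3.01, 3.14, 3.14, 3.14].

## Interface

Orientations are given as a rotation vector (axis times angle).
In Python, from cell import observe, get_image, camera_model, sign_off, grip_point_offset gives the robot as it stands.
- The arm moves only by the tool play_rows, never from a script. Its argument "rows" is a list of rows, each a list of 7 numbers: the shift along the tool's x, y, z as a fraction of full scale, then the turn, a rotation vector about the tool's x, y, z as a fraction of full scale, then the closure, from -1 (fully open) to 1 (shut). A call has 1 to 5 rows; each row shifts and turns the pose as measured when the row begins, along the tool's axes as they then stand; what a row does not reach is not made up. Full scale, the value 1, is 0.15 m for a shift and 0.5 rad for a turn. A row lasts 1/10 s, in which the tool goes at most 50 mm and 8.59 degrees, less where a joint would pass 70% of its speed; a pose out of reach is approached as far as the arm can. A call with a number of a shift or a turn outside -1 to 1 is refused whole. A call with a gripper value outside its range is refused whole. The fingers move at their own pace and stop on an object; "force" is the grip in N (left out, the last holds). Time passes only in rows, so rows that do not move let the fingers close. It gives the time, the measured TCP pose, the force and the opening at its end, in the units of the state.
- observe(): the state, without advancing time (a new reading comes with each control period).
- get_image(name): name is "side" or "top" or "wrist"; returns the picture (480x640x3 uint8, blue, green, red); there is no depth.
- camera_model(name): a dict with "K" (3x3 intrinsics, pixels), "dist" ([k1, k2, p1, p2, k3] as OpenCV has them; the pictures are not rectified), "R" (3x3) and "t" (3): a world point X has camera coordinates R X + t. Camera axes: x right, y down, z forward; pixel columns grow to the right and rows downward; lengths in m; the calibration is good to about 2 mm. A picture is of the moment at which its call begins: read the wrist's pose just before it. camera_model takes no time and is no camera call; for the wrist camera it gives the pose at the moment of the call.
- sign_off(): hands the job in, once; it reports no verdict.
The state is a dict: "clock": time; "joints": joint angles; "dq": joint speeds; "joint_efforts": joint torques, N m; "position": TCP position; "ee_rot": TCP orientation; "force": force on the tool from outside, world axes, zero at the start; "ft_torque": the same for the moment, N m; "width": opening from 0.0 (shut) to 1.0 (fully open).
Only numpy, scipy, OpenCV 4.12 (cv2) and the standard library are available. Lean on these libraries where they do the work, as an engineer would, in place of code of your own. Each camera call takes 0.05 s, during which the arm holds its last target.

## Task

Close the rock slab case on the core logging table with your fingertips: push its standing, sprung cover over until it lies flat above the slab, and while pressing it down push it by the rib away from its hinge until its free edge is fully home beneath the retaining lip, so that it stays shut when you let go. Pick nothing up: the slab stays lying in the case, and the other things on the table stay where they are.

Things in the scene. Friction and masses are not known exactly. Their poses are not given: they have to be found in the camera images.
- case: the slab case, an aluminium tray screwed to the table, 150 mm (its x) by 100 mm (its y), walls 22 mm high; origin at the centre of its underside, z up. The cover's hinge is at its -x end, the lip at its +x end; +x points away from the robot to within 0.5 rad. Only the hinge ears (34 mm high at y +-46, x -75 to -31 mm) and the lip stand higher than the flat cover
- cover (a joint): hinge angle of the case's steel cover plate, rad: 0 = flat over the slab, 1.57 = upright, more = leaning back; range 0 to 2.2. Plate 100 mm from pin to free edge, 76 mm wide, 3 mm thick; flat, its top is 27 mm above the table. A light spring lifts it: folding takes about 2 N near the rib, holding it flat about 1 N; let go untucked it swings up again. Near upright it stays put
- cover_slide (a joint): how far the cover and its hinge pin have slid along the case's +x, m: 0 = drawn back, 0.020 = home at the stop. About 4 N of friction; stays where left. Drawn back (under 3 mm) the flat cover's edge is short of the lip's mouth; home, it is 15 mm under the lip. Slid over about 4 mm before it is flat, it lands on top of the lip and must be drawn back
- pin (a point): middle of the cover's hinge pin, which runs along the case's y, 25.5 mm above the table at case x = -62 mm + cover_slide
- rib (a point): middle of the top of the push rib, a straight ridge across the cover's outer face (on top when flat): 6 mm thick, 60 mm wide, 8 mm proud of the plate, its middle 70 mm from the hinge pin and 30 mm from the free edge. With the cover flat the point is 35 mm above the table
- cover_edge (a point): middle of the cover's free edge, 100 mm from the hinge pin, at half the plate's thickness
- lip (a point): the retaining lip, a fixed steel strip 54 mm wide across the case's +x end. This point: on its underside where the level part begins, case x 49 mm, 30 mm above the table (3 mm over the flat cover's top). Level from there to x 66 mm, top 34 mm high, closed by a riser at x 60 mm; towards the hinge it flares up as a lead-in, to x 43 mm and 37 mm high
- slab: the speckled dark gabbro slab lying in the case's recess, 60 x 40 x 10 mm; origin at the centre of its underside, 6 mm above the table. The flat cover clears it by 8 mm
- core_stub: the speckled dark gabbro core stub, a cylinder 48 mm across and 70 mm high, standing beside the case; origin at the centre of its underside
- uv_torch: the black UV torch, 120 mm long, 29 mm high, lying beside the case; origin under its middle, x along it towards the lens
- magnifier: the bronze magnifier lying flat beyond the case, lens ring 70 mm across, 8 mm thick, with an 80 mm handle along its +x; origin under the ring's centre
- hardness_pick: the hardness pick with an orange handle, 135 mm long, 12 mm high, lying beyond the case; origin on the table below it, x towards its steel point
- dropper: an amber dropper bottle, 36 mm across, 75 mm high, standing off to the right; origin at the centre of its underside
- tape_measure: a grey tape measure, 62 x 36 x 60 mm, standing off to the left; origin at the centre of its underside
Not all that is in view belongs to the job. What is meant by the slab is not green, and is the smaller of those in its own colour.

How it is judged:
At the end, for the whole second after the job is handed in: The cover lies shut (hinge angle under 0.06 rad) and is slid at least 16 mm of its 20 mm, its edge under the lip; nothing holds it. The slab lies at rest in the recess, within 30 mm of its middle and not raised more than 8 mm; every other loose thing is within 30 mm of where it began (value of joint cover below 0.06 rad and value of joint cover_slide above 0.016 m and linear speed of slab below 0.02 m/s and z of slab in the frame of case below 0.014 m and horizontal distance between slab and case below 0.03 m and distance of each of core_stub, uv_torch, magnifier, hardness_pick, dropper, tape_measure from where it was at the start of the episode below 0.03 m); the robot touches nothing.
It fails at once if the slab is lifted in or out of its case (z of slab in the frame of case above 0.02 m).
It fails at once if another thing on the table is picked up, knocked over or shoved more than 30 mm (distance of any of core_stub, uv_torch, magnifier, hardness_pick, dropper, tape_measure from where it was at the start of the episode above 0.03 m or angle between any of core_stub, uv_torch, magnifier, hardness_pick, dropper, tape_measure's own z axis and vertical above 0.6 rad).
It also fails if it takes over 40 s, if anything falls off the work surface, if the arm or the gripper's body presses on something with over 40 N, if the wrist force passes 120 N, or if a joint passes its speed limit or range.

## Working session

There is one attempt and no reset: what is moved stays moved. The work goes in short steps, Python scripts to look and compute and a tool call to move; the robot and the scene stay as the last step left them, time stands still between calls to the robot, and variables do not carry over. Pictures are saved under pics/ and viewed, and the job is handed in when it is done.

Besides the shell and the picture viewer there is one more tool, called after "Emit:" by a JSON object that holds its "name" and its "arguments", one argument or row to a line. play_rows: Moves the arm, as the interface text tells. Its arguments: {"type":"object","properties":{"rows":{"type":"array","items":{"type":"array","items":{"type":"number"}}},"force":{"type":"number"}},"required":["rows"]}

```bash
mkdir -p pics; ls
python3 - <<'E'
from cell import *
import cv2
o=observe();print(o)
for n in("side","top","wrist"):
    m=camera_model(n);print(n,m)
    cv2.imwrite(f"pics/{n}0.png",get_image(n))
print(grip_point_offset)
E
```

```text
pics
{'clock': 0.0, 'joints': array([-1.42657419,  0.43519232,  0.02499161,  1.57410711, -0.01158871,
        1.13400633, -0.07510912]), 'dq': array([-0.00050459, -0.00046376,  0.00058451,  0.00335899,  0.00214944,
       -0.00055493,  0.00132712]), 'joint_efforts': array([ 1.36426650e-03, -6.67877984e+01,  9.85629782e-01, -3.14452779e+01,
       -6.05097623e-02,  4.30157944e-02,  1.88692916e-04]), 'position': array([0.15264596, 0.60553746, 0.22596037]), 'ee_rot': array([ 2.47723325e+00,  1.93031111e+00, -1.77821584e-03]), 'force': array([0.3605777 , 0.03287268, 0.90321858]), 'ft_torque': array([ 7.34926767e-05, -3.52628071e-02,  1.01989416e-01]), 'width': 1.002286768969894}
side {'K': array([[467.16048624,   0.        , 319.84354039],
       [  0.        , 467.16048624, 235.84943441],
       [  0.        ,   0.        ,   1.        ]]), 'dist': array([-0.07501811,  0.        ,  0.        ,  0.        ,  0.        ]), 'R': array([[-0.99914238, -0.03950883, -0.01239219],
       [-0.01501229,  0.62456021, -0.78083236],
       [ 0.03858945, -0.77997666, -0.62461769]]), 't': array([0.584
[... 240 characters left out ...]
0.        ,  0.        ,  0.        ]), 'R': array([[ 0.00932465, -0.99986518, -0.01351537],
       [-0.98708426, -0.00704207, -0.16004708],
       [ 0.15993033,  0.01483319, -0.98701685]]), 't': array([0.00594825, 0.60098239, 1.02358603])}
wrist {'K': array([[382.57721983,   0.        , 324.23163454],
       [  0.        , 382.57721983, 236.26175913],
       [  0.        ,   0.        ,   1.        ]]), 'dist': array([-0.04300559,  0.        ,  0.        ,  0.        ,  0.        ]), 'R': array([[ 0.24430564,  0.96969743, -0.00128273],
       [ 0.92800136, -0.23341659,  0.29039659],
       [ 0.28129741, -0.0721359 , -0.95690552]]), 't': array([-0.62464296, -0.03678462,  0.39033997])}
0.0188
```

View pics/side0.png

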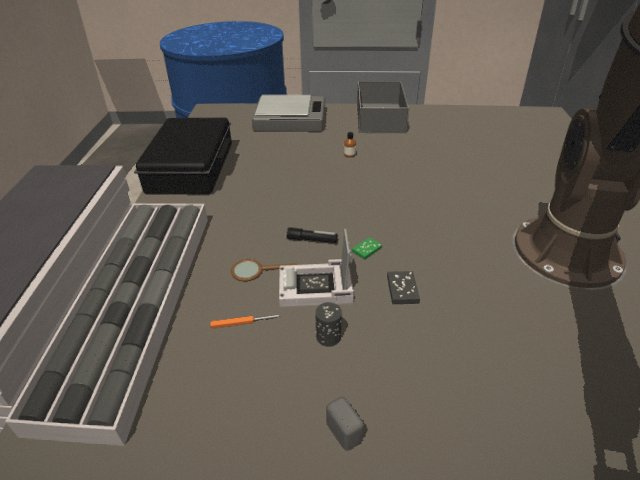

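View pics/top0.png

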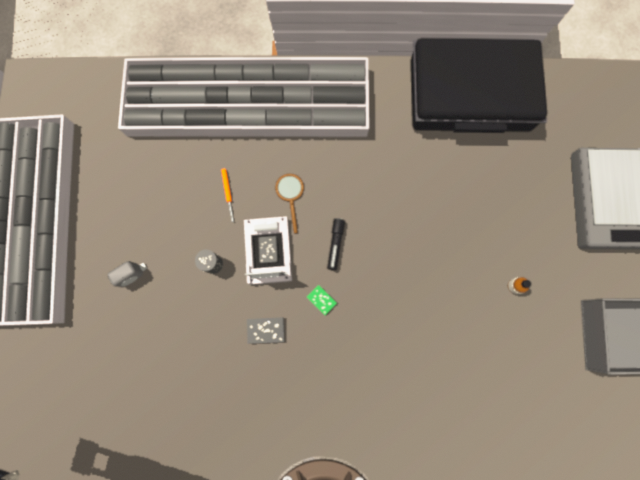

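Run:
```python
import cv2
a=cv2.imread("pics/top0.png")[200:300,180:360]
cv2.imwrite("pics/topc.png",cv2.resize(a,None,fx=4.4,fy=4.4,interpolation=cv2.INTER_CUBIC))
a=cv2.imread("pics/side0.png")[220:320,260:400]
cv2.imwrite("pics/sidec.png",cv2.resize(a,None,fx=5,fy=5,interpolation=cv2.INTER_CUBIC))
```

```text
(no output)
```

View pics/topc.png

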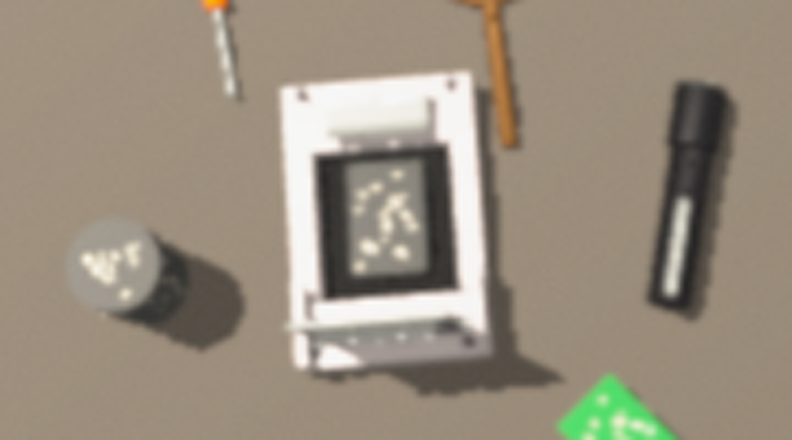

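View pics/sidec.png

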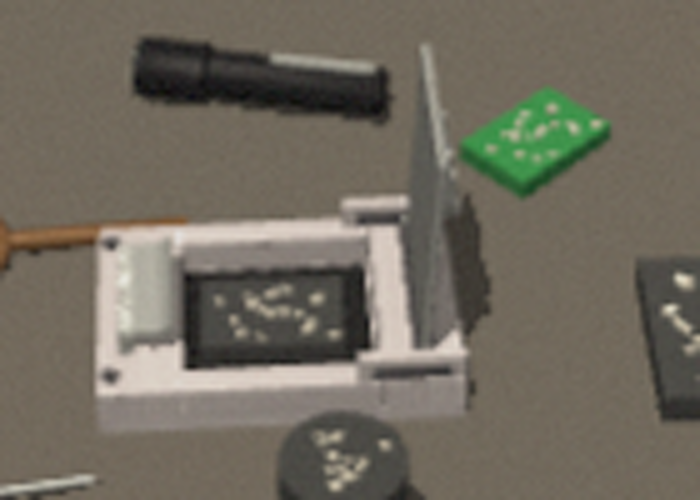

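```bash
cat > h.py <<'E'
import numpy as np, cv2
from cell import *
from scipy.spatial.transform import Rotation as Ro
def ray(n,uv,m=None):
    m=m or camera_model(n)
    p=cv2.undistortPoints(np.array([[uv]],float),m["K"],m["dist"])[0,0]
    R=np.array(m["R"]);t=np.array(m["t"])
    return -R.T@t, R.T@np.array([p[0],p[1],1])
def at_z(n,uv,z,m=None):
    c,d=ray(n,uv,m); return c+d*(z-c[2])/d[2]
def proj(n,X,m=None):
    m=m or camera_model(n)
    return cv2.projectPoints(np.array(X,float).reshape(-1,1,3),cv2.Rodrigues(m["R"])[0],m["t"],m["K"],m["dist"])[0][:,0]
E
python3 - <<'E'
from h import *
T=[at_z("top",(180+u/4.4,200+v/4.4),.022) for u,v in[(282,87),(470,72),(490,355),(296,370)]]
S=[at_z("side",(260+u/5,220+v/5),.022) for u,v in[(98,403),(98,228),(465,362)]]
for p in T+S: print(p.round(4))
T=np.array(T)[:,:2]
far=(T[0]+T[1])/2;near=(T[2]+T[3])/2
print(np.linalg.norm(far-near),np.linalg.norm(T[0]-T[1]),np.linalg.norm(T[2]-T[3]),T.mean(0))
d=far-near;print(np.arctan2(d[1],d[0]), np.arctan2(*( (T[1]-T[0])+(T[2]-T[3]))*[1,1]))
# side
S=np.array(S)[:,:2]
print(np.linalg.norm(S[0]-S[1]),np.linalg.norm(S[0]-S[2]),"center",(S[1]+S[2])/2)
d=S[0]-S[2];print(np.arctan2(d[1],d[0]))
# plate top edge: side corners far/near (425,45),(413,?)
E
```

```text
[0.6609 0.191  0.022 ]
[0.6697 0.0903 0.022 ]
[0.5184 0.0767 0.022 ]
[0.5096 0.1783 0.022 ]
[0.6578 0.1948 0.022 ]
[0.6689 0.0906 0.022 ]
[0.5101 0.1677 0.022 ]
0.1519215446102225 0.10107671519454088 0.10200775564758045 [0.58965663 0.13407471]
0.08652810008098498 3.0549716760691865
0.1047882093500908 0.15018320578931207 center [0.589493   0.12914922]
0.18116405961963436
```

```bash
cat >> h.py <<'E'
C=np.array([.5896,.134,0]);YAW=.0875
RC=Ro.from_euler('z',YAW).as_matrix()
def cw(p): return C+np.array(p,float)@RC.T
def plate(th,s=0,r=(0,100),off=0,w=38):
    # points on plate at radii r, offset along outer normal
    out=[]
    for rr in r:
        for y in (w,-w):
            out.append([(-62+s)+rr*np.cos(th)-off*np.sin(th),y,25.5+rr*np.sin(th)+off*np.cos(th)])
    return cw(np.array(out)/1000)
E
python3 - <<'E'
from h import *
for n,sc,o,img in(("top",4.4,(180,200),"topc"),("side",5,(260,220),"sidec")):
    for th in(1.45,1.6,1.75):
        a=cv2.imread(f"pics/{img}.png")
        P=((proj(n,plate(th,0,(5,100)))-o)*sc+.5*(sc-1))
        P=P[[0,1,3,2]].astype(int)
        cv2.polylines(a,[P],True,(0,0,255),1)
        W=((proj(n,cw([[.075,.05,.022],[.075,-.05,.022],[-.075,-.05,.022],[-.075,.05,.022]]))-o)*sc+.5*(sc-1)).astype(int)
        cv2.polylines(a,[W],True,(255,0,0),1)
        cv2.imwrite(f"pics/{n}_th{th}.png",a)
    A=[cv2.resize(cv2.imread(f"pics/{n}_th{th}.png"),None,fx=.5,fy=.5)[:, :] for th in(1.45,1.6)] 
    cv2.imwrite(f"pics/{n}_cmp.png",np.hstack(A))
E
```

```text
(no output)
```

View pics/side_th1.6.png

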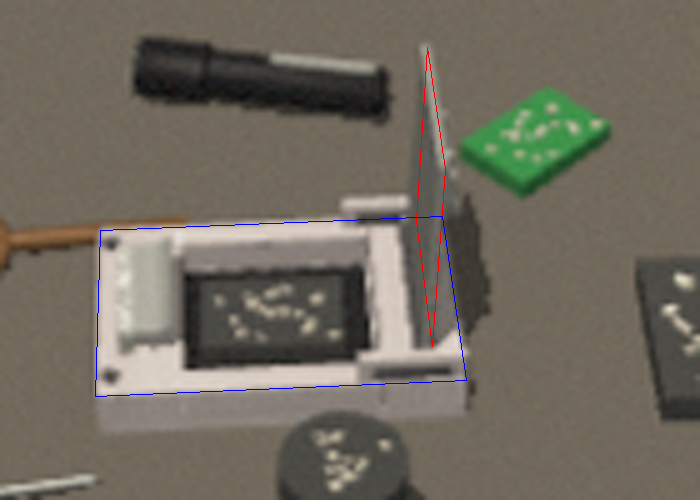

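View pics/top_th1.6.png

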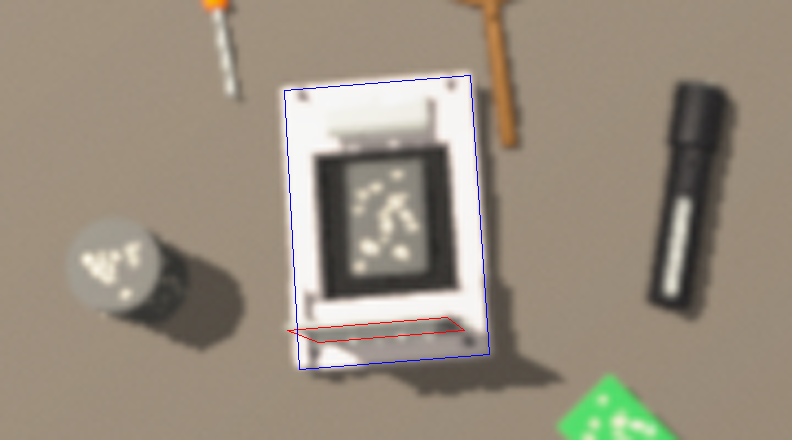

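```bash
cat >> h.py <<'E'
def state():
    o=observe();R=Ro.from_rotvec(o["ee_rot"]).as_matrix();return o,R
def want(sy=1,tilt=0):
    z=RC@np.array([np.sin(tilt),0,-np.cos(tilt)]);x=RC@np.array([0,sy,0]);return np.column_stack([x,np.cross(z,x),z])
def go(xf,zf,y=0,sy=1):
    """front-face case x (mm), tip z, -> tool shift in fractions"""
    o,R=state()
    W=cw(np.array([xf-9.5,y,zf])/1000)
    d=R.T@(W-o["position"]);rv=Ro.from_matrix(R.T@want(sy)).as_rotvec()
    pc=(o["position"]-C)@RC*1000
    print("t",o["clock"],"front x,y,z",(pc+[9.5,0,0]).round(1),"F case",(o["force"]@RC).round(2),"w",o["width"].round(2))
    print("shift frac",(d/.15).round(3),"turn frac",(rv/.5).round(3));
E
python3 - <<'E'
from h import *
for sy in(1,-1): go(-110,160,sy=sy)
o,R=state();print(R.round(3)); print(o["joints"])
E
```

```text
Traceback (most recent call last):
  File "h.py", line 34, in go
    print("t",o["clock"],"front x,y,z",(pc+[9.5,0,0]).round(1),"F case",(o["force"]@RC).round(2),"w",o["width"].round(2))
                                                                                                     ^^^^^^^^^^^^^^^^
AttributeError: 'float' object has no attribute 'round'
```

```bash
sed -i 's/o\["width"\].round(2)/round(o["width"],2)/' h.py
python3 - <<'E'
from h import *
for sy in(1,-1): go(-110,160,sy=sy)
o,R=state();print(R.round(3)); print(o["joints"])
E
```

```text
t 0.15 front x,y,z [-384.6  508.1  226.2] F case [-1.22  0.75  0.57] w 1.0
shift frac [-2.598  2.841  0.444] turn frac [-0.     0.002 -0.669]
t 0.15 front x,y,z [-384.6  508.1  226.2] F case [-1.22  0.75  0.57] w 1.0
shift frac [-2.598  2.841  0.444] turn frac [3.000e-03 0.000e+00 5.614e+00]
[[ 0.244  0.97  -0.   ]
 [ 0.97  -0.244 -0.001]
 [-0.001  0.    -1.   ]]
[-1.42661288  0.43504625  0.02496891  1.5738309  -0.01158712  1.13400886
 -0.07512013]
```

Emit:
{"name": "play_rows", "arguments": {
  "rows": [
    [-0.2,0.22,0,0,0,-0.25,1],
    [-0.2,0.22,0,0,0,-0.25,1],
    [-0.2,0.22,0,0,0,-0.2,1],
    [-0.2,0.22,0,0,0,0,1],
    [-0.2,0.22,0,0,0,0,1]
  ],
  "force": 20
}}

```text
clock: 0.65
position: [0.3089, 0.4527, 0.2236]
ee_rot: [-2.069, -2.361, 0.007]
force: [-0.4, 0.4, 0.9]
width: 0.617
```

```bash
python3 -c "
from h import *
go(-110,160)"
```

```text
t 0.65 front x,y,z [-242.3  342.   223.6] F case [-0.37  0.41  0.95] w 0.62
shift frac [-2.316  0.782  0.423] turn frac [-0.009  0.003  0.089]
```

Emit:
{"name": "play_rows", "arguments": {
  "rows": [
    [-0.3,0.1,0,0,0,0.05,1],
    [-0.3,0.1,0,0,0,0.04,1],
    [-0.3,0.1,0,0,0,0,1],
    [-0.3,0.1,0,0,0,0,1],
    [-0.3,0.1,0,0,0,0,1]
  ]
}}

```text
clock: 1.15
position: [0.4108, 0.2281, 0.2228]
ee_rot: [-2.126, -2.311, 0.005]
force: [1.5, 0.1, -0.2]
width: 0.179
```

```bash
python3 -c "
from h import *
go(-110,160)"
```

```text
t 1.15 front x,y,z [-160.3  109.3  222.8] F case [ 1.54 -0.06 -0.16] w 0.18
shift frac [-0.727  0.34   0.418] turn frac [-0.007  0.002 -0.008]
```

Emit:
{"name": "play_rows", "arguments": {
  "rows": [
    [-0.24,0.09,0,0,0,0,1],
    [-0.24,0.09,0.1,0,0,0,1],
    [-0.24,0.09,0.15,-0.007,0,-0.008,1],
    [0,0.05,0.15,0,0,0,1],
    [0,0,0,0,0,0,1]
  ]
}}

```text
clock: 1.65
position: [0.4716, 0.1116, 0.1623]
ee_rot: [2.132, 2.301, 0.002]
force: [-0.6, -0.0, -0.4]
width: 0.007
```

```bash
python3 -c "
from h import *
go(-100,85)
cv2.imwrite('pics/s1.png',cv2.resize(get_image('side')[180:340,220:440],None,fx=3.6,fy=3.6))
cv2.imwrite('pics/w1.png',get_image('wrist'))"
```

```text
t 1.65 front x,y,z [-110.   -12.   162.3] F case [-0.63  0.01 -0.39] w 0.01
shift frac [0.082 0.064 0.516] turn frac [ 0.008  0.004 -0.023]
```

View pics/s1.png

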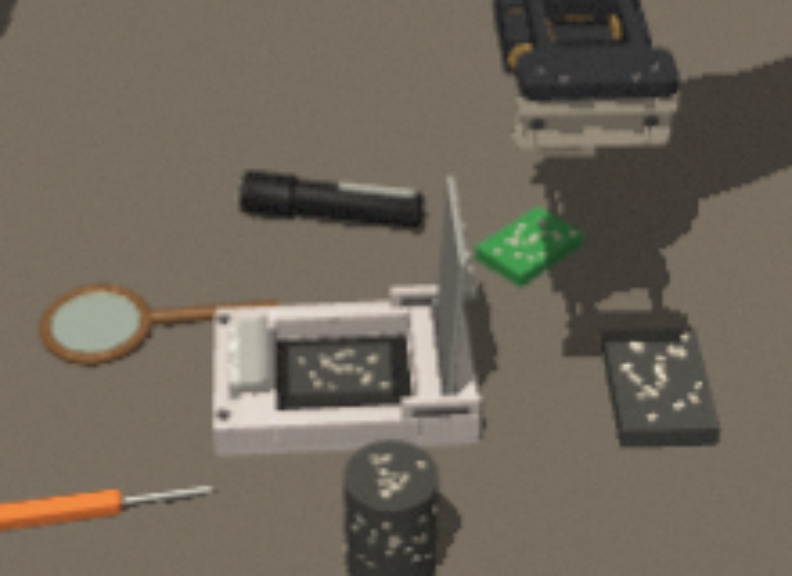

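View pics/w1.png

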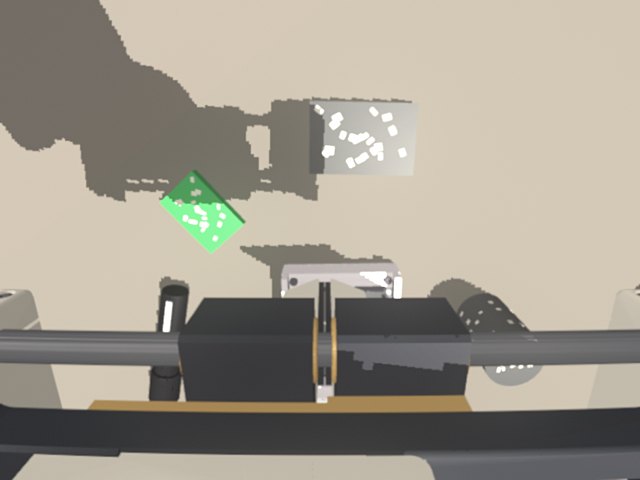

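```bash
python3 -c "
from h import *
o,R=state();p=o['position']
for q in ([0,0,0],[0,0,-.019],[0,0,-.066],[.019,0,0],[-.019,0,0],[0,.0095,0],[0,-.0095,0]):
  X=p+R@np.array(q);print(q,proj('side',X).round(0),((proj('side',X)-[220,180])*3.6).round(0),proj('wrist',X).round(0))
I=get_image('side')[170:250,340:440]
cv2.imwrite('pics/s2.png',cv2.resize(I,None,fx=7,fy=7))
I=get_image('top');print(proj('top',p))
cv2.imwrite('pics/t2.png',cv2.resize(I[200:340,180:360],None,fx=4.2,fy=4.2))
"
```

```text
[0, 0, 0] [[375. 221.]] [[557. 146.]] [[324. 300.]]
[0, 0, -0.019] [[375. 213.]] [[559. 118.]] [[324. 321.]]
[0, 0, -0.066] [[377. 192.]] [[565.  44.]] [[324. 402.]]
[0.019, 0, 0] [[376. 227.]] [[561. 168.]] [[366. 300.]]
[-0.019, 0, 0] [[373. 215.]] [[552. 125.]] [[282. 300.]]
[0, 0.0095, 0] [[370. 221.]] [[539. 147.]] [[324. 319.]]
[0, -0.0095, 0] [[379. 220.]] [[574. 146.]] [[324. 281.]]
[[267.66677446 297.90083972]]
```

View pics/s2.png

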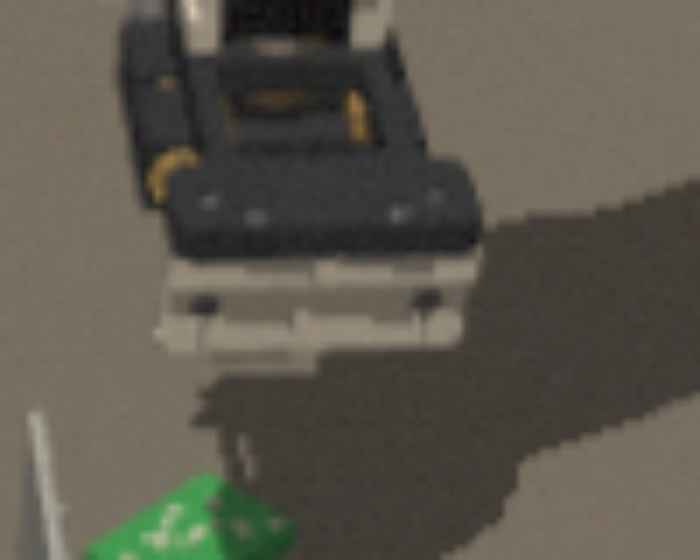

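View pics/t2.png

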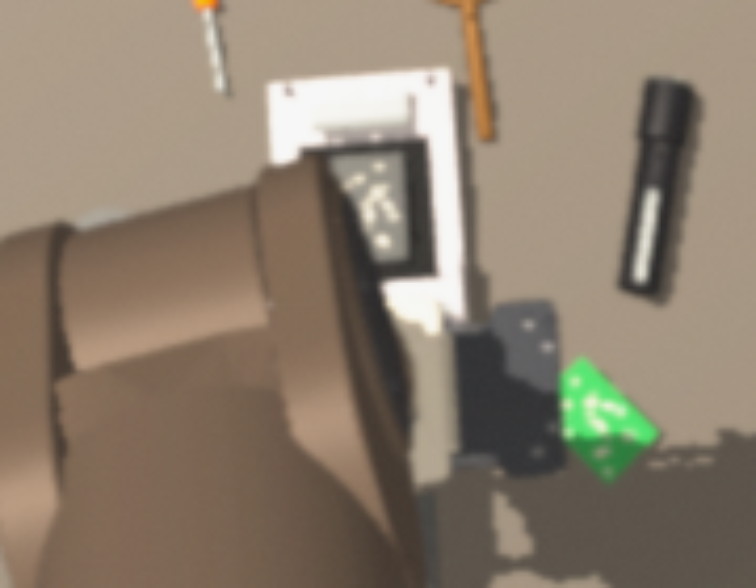

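Emit:
{"name": "play_rows", "arguments": {
  "rows": [
    [0.04,0.03,0.17,0,0,-0.02,1],
    [0.04,0.02,0.17,0,0,0,1],
    [0,0,0.17,0,0,0,1],
    [0,0,0.0,0,0,0,1]
  ]
}}

```text
clock: 2.25
position: [0.4816, 0.1332, 0.0923]
ee_rot: [2.105, 2.321, 0.025]
force: [-1.2, 0.0, -1.1]
width: 0.005
```

```bash
python3 -c "
from h import *
go(-75,85)"
```

```text
t 2.25 front x,y,z [-98.1   8.6  92.3] F case [-1.16  0.12 -1.15] w 0.01
shift frac [-0.059  0.153  0.051] turn frac [ 0.034 -0.01   0.021]
```

Emit:
{"name": "play_rows", "arguments": {
  "rows": [
    [-0.03,0.04,0.03,0.03,0,0.02,1],
    [-0.03,0.04,0.02,0,0,0,1],
    [0,0,0.0,0,0,0,1]
  ]
}}

```text
clock: 2.55
position: [0.4972, 0.1269, 0.0882]
ee_rot: [-2.118, -2.318, -0.013]
force: [-0.4, 1.0, 0.5]
width: 0.005
```

```bash
python3 -c "
from h import *
go(-75,85)"
```

```text
t 2.55 front x,y,z [-83.2   1.   88.2] F case [-0.35  1.01  0.48] w 0.01
shift frac [-0.007  0.055  0.022] turn frac [ 0.01  -0.013  0.005]
```

Emit:
{"name": "play_rows", "arguments": {
  "rows": [
    [0,0.04,0.01,0,0,0,1],
    [0,0.04,0.01,0,0,0,1],
    [0,0.04,0,0,0,0,1],
    [0,0.035,0.0,0,0,0,1]
  ]
}}

```text
clock: 2.95
position: [0.5225, 0.1289, 0.087]
ee_rot: [-2.12, -2.317, -0.016]
force: [-2.1, -1.2, -0.5]
width: 0.005
```

```bash
python3 -c "
from h import *
go(-46.6,82)
cv2.imwrite('pics/s3.png',cv2.resize(get_image('side')[180:340,220:440],None,fx=3.6,fy=3.6))"
```

```text
t 2.95 front x,y,z [-57.7   0.8  87. ] F case [-2.16 -0.97 -0.48] w 0.0
shift frac [-0.006  0.074  0.034] turn frac [ 0.014 -0.015  0.003]
```

View pics/s3.png

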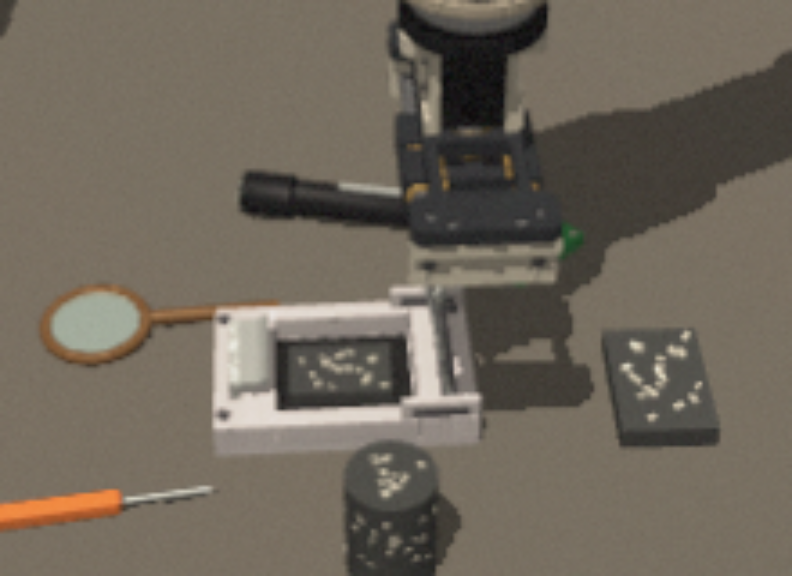

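Emit:
{"name": "play_rows", "arguments": {
  "rows": [
    [0,0.04,0.017,0.01,0,0,1],
    [0,0.04,0.017,0,-0.01,0,1],
    [0,0.04,0.017,0,0,0,1],
    [0,0.035,0.017,0,0,0,1]
  ]
}}

```text
clock: 3.4
position: [0.5481, 0.1315, 0.0762]
ee_rot: [-2.12, -2.318, -0.004]
force: [-1.0, -0.3, 0.3]
width: 0.011
```

```bash
python3 -c "
from h import *
go(-22,71)
cv2.imwrite('pics/s4.png',cv2.resize(get_image('side')[180:340,220:440],None,fx=3.6,fy=3.6))"
```

```text
t 3.4 front x,y,z [-32.    1.1  76.2] F case [-1.07 -0.22  0.25] w 0.01
shift frac [-0.008  0.067  0.035] turn frac [ 0.004 -0.004  0.004]
```

View pics/s4.png

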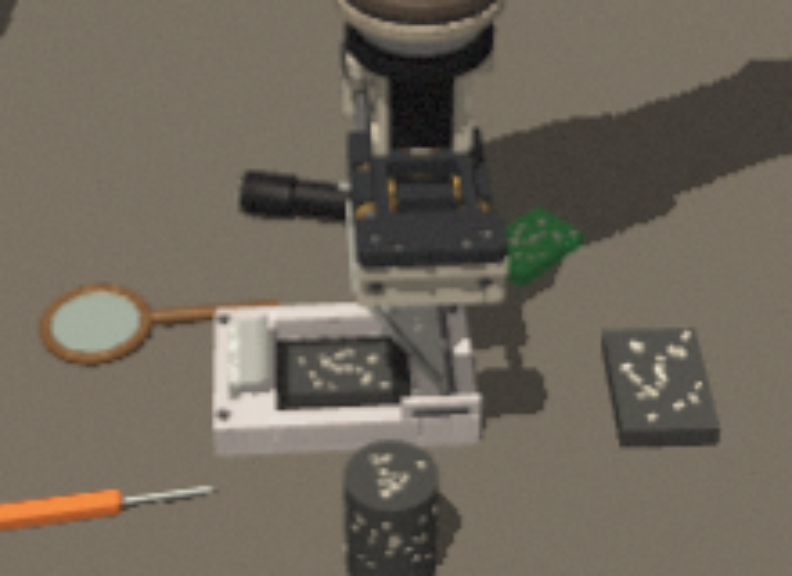

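Emit:
{"name": "play_rows", "arguments": {
  "rows": [
    [0,0.033,0.017,0,0,0,1],
    [0,0.033,0.017,0,0,0,1],
    [0,0.025,0.035,0,0,0,1],
    [0,0.023,0.035,0,0,0,1]
  ]
}}

```text
clock: 3.85
position: [0.5676, 0.1333, 0.0594]
ee_rot: [2.12, 2.318, 0.006]
force: [-0.9, 0.8, 1.9]
width: 0.005
```

```bash
python3 -c "
from h import *
go(-9.2,49.5)
cv2.imwrite('pics/s5.png',cv2.resize(get_image('side')[220:320,260:400],None,fx=5,fy=5))"
```

```text
t 3.85 front x,y,z [-12.5   1.2  59.4] F case [-0.83  0.85  1.86] w 0.01
shift frac [-0.008  0.022  0.066] turn frac [ 0.006 -0.004  0.004]
```

View pics/s5.png

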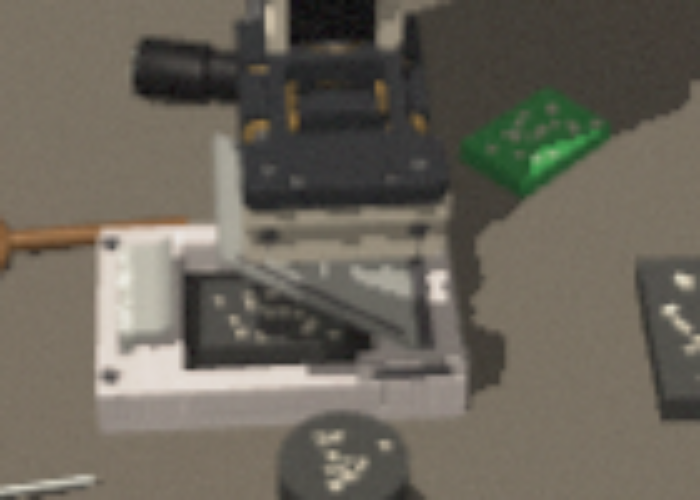

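Emit:
{"name": "play_rows", "arguments": {
  "rows": [
    [0,0.007,0.035,0,0,0,1],
    [0,0.007,0.035,0,0,0,1],
    [0,0.008,0.035,0,0,0,1],
    [0,0.008,0.035,0,0,0,1]
  ]
}}

```text
clock: 4.3
position: [0.5744, 0.1339, 0.0369]
ee_rot: [2.119, 2.316, 0.01]
force: [1.2, -0.7, 2.1]
width: 0.007
```

```bash
python3 -c "
from h import *
go(-6,29)
cv2.imwrite('pics/s6.png',cv2.resize(get_image('side')[220:320,260:400],None,fx=5,fy=5))"
```

```text
t 4.3 front x,y,z [-5.7  1.3 36.9] F case [ 1.16 -0.83  2.14] w 0.01
shift frac [-0.008 -0.003  0.053] turn frac [ 0.012 -0.005  0.003]
```

View pics/s6.png

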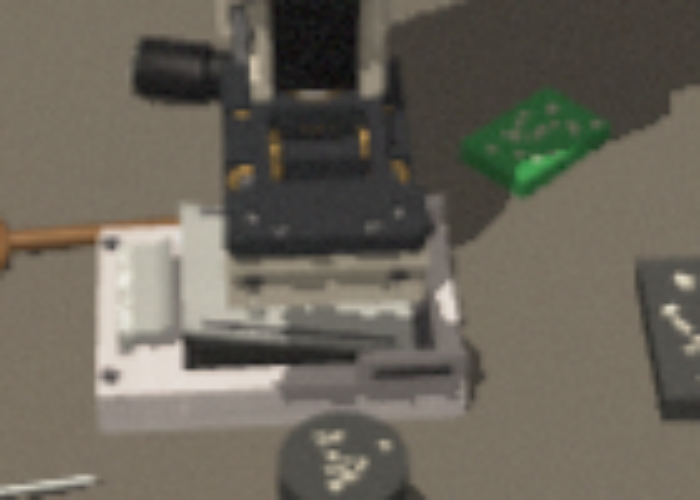

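Emit:
{"name": "play_rows", "arguments": {
  "rows": [
    [0,0,0.03,0,0,0,1],
    [0,0,0.025,0,0,0,1],
    [0,0,0.015,0,0,0,1]
  ]
}}

```text
clock: 4.65
position: [0.5749, 0.134, 0.0256]
ee_rot: [2.119, 2.316, 0.01]
force: [-4.8, -1.4, 23.9]
width: 0.004
```

```bash
python3 -c "
from h import *
go(-6,26)
I=get_image('side')
o=(260,220)
a=cv2.resize(I[220:320,260:400],None,fx=5,fy=5,interpolation=cv2.INTER_CUBIC)
cv2.imwrite('pics/s7.png',a)
for s in (0,5,10,20): print(s,((proj('side',plate(0,s,(0,100),1.5))-o)*5+2).round(0).tolist())
"
```

```text
t 4.65 front x,y,z [-5.2  1.3 25.6] F case [-4.92 -0.95 23.91] w 0.0
shift frac [-0.009 -0.006 -0.003] turn frac [ 0.013 -0.005  0.003]
0 [[432.0, 352.0], [416.0, 227.0], [187.0, 363.0], [185.0, 237.0]]
5 [[420.0, 353.0], [404.0, 228.0], [174.0, 364.0], [173.0, 237.0]]
10 [[407.0, 354.0], [393.0, 228.0], [162.0, 364.0], [162.0, 238.0]]
20 [[383.0, 355.0], [370.0, 229.0], [137.0, 365.0], [139.0, 239.0]]
```

View pics/s7.png

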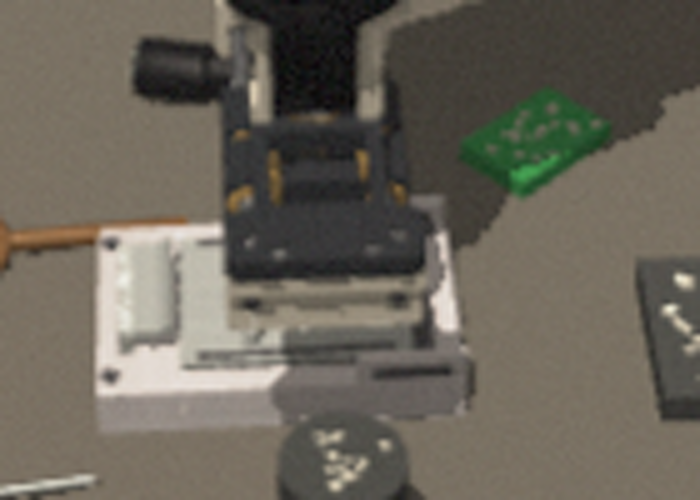

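Emit:
{"name": "play_rows", "arguments": {
  "rows": [
    [0,0.03,0,0,0,0,1],
    [0,0.03,0,0,0,0,1]
  ]
}}

```text
clock: 4.9
position: [0.582, 0.1346, 0.0268]
ee_rot: [2.12, 2.318, 0.007]
force: [-4.9, -1.1, 7.8]
width: 0.009
```

```bash
python3 -c "
from h import *
go(25,26)"
```

```text
t 4.9 front x,y,z [ 2.   1.3 26.8] F case [-4.95 -0.62  7.81] w 0.01
shift frac [-0.009  0.153  0.006] turn frac [ 0.007 -0.006  0.003]
```

Emit:
{"name": "play_rows", "arguments": {
  "rows": [
    [0,0.035,0.003,0,0,0,1],
    [0,0.035,0.003,0,0,0,1],
    [0,0.035,0.003,0,0,0,1]
  ]
}}

```text
clock: 5.2
position: [0.5934, 0.1357, 0.0261]
ee_rot: [-2.116, -2.314, 0.003]
force: [-11.2, -1.4, 15.2]
width: 0.004
```

```bash
python3 -c "
from h import *
go(25,26)
I=get_image('side')
cv2.imwrite('pics/s8.png',cv2.resize(I[220:320,260:400],None,fx=5,fy=5,interpolation=cv2.INTER_CUBIC))"
```

```text
t 5.2 front x,y,z [13.4  1.3 26.1] F case [-11.24  -0.38  15.19] w 0.0
shift frac [-0.009  0.077  0.   ] turn frac [-0.01  -0.006  0.003]
```

View pics/s8.png

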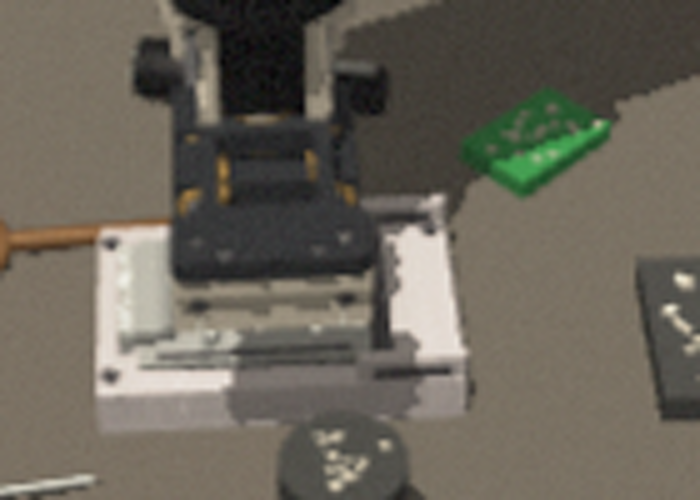

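Emit:
{"name": "play_rows", "arguments": {
  "rows": [
    [0,0.04,0.001,0,0,0,1],
    [0,0.04,0.001,0,0,0,1],
    [0,0.04,0.001,0,0,0,1]
  ]
}}

```text
clock: 5.55
position: [0.5997, 0.1362, 0.0252]
ee_rot: [-2.105, -2.304, 0.029]
force: [-13.8, -1.5, 18.4]
width: 0.008
```

```bash
python3 -c "
from h import *
go(25,26)
I=get_image('side')
cv2.imwrite('pics/s9.png',cv2.resize(I[220:320,260:400],None,fx=5,fy=5,interpolation=cv2.INTER_CUBIC))"
```

```text
t 5.55 front x,y,z [19.7  1.3 25.2] F case [-13.86  -0.28  18.39] w 0.01
shift frac [-0.009  0.035 -0.007] turn frac [-0.056 -0.005  0.005]
```

View pics/s9.png

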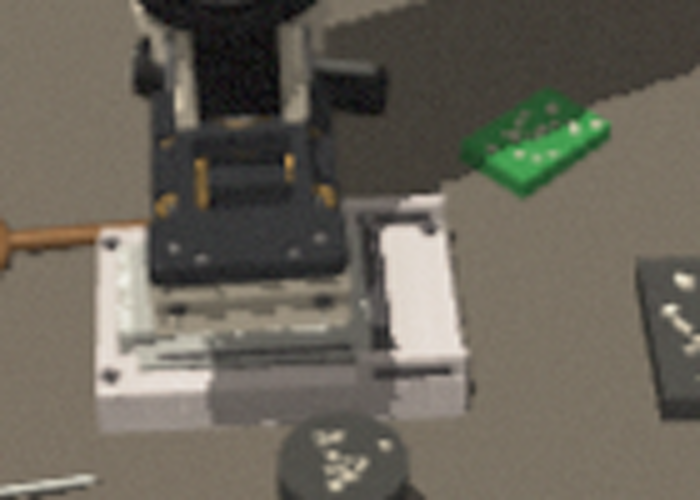

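Emit:
{"name": "play_rows", "arguments": {
  "rows": [
    [0,0.04,-0.003,-0.05,0,0,1],
    [0,0.04,0.0,0,0,0,1],
    [0,0.04,0.0,0,0,0,1]
  ]
}}

```text
clock: 5.9
position: [0.6048, 0.1365, 0.0249]
ee_rot: [-2.105, -2.305, 0.029]
force: [-16.1, -1.9, 18.8]
width: 0.004
```

```bash
python3 -c "
from h import *
go(25,26)
I=get_image('side')
cv2.imwrite('pics/s10.png',cv2.resize(I[220:320,260:400],None,fx=5,fy=5,interpolation=cv2.INTER_CUBIC))"
```

```text
t 5.9 front x,y,z [24.9  1.2 24.9] F case [-16.25  -0.53  18.83] w 0.0
shift frac [-0.008  0.    -0.008] turn frac [-0.055 -0.004  0.006]
```

View pics/s10.png

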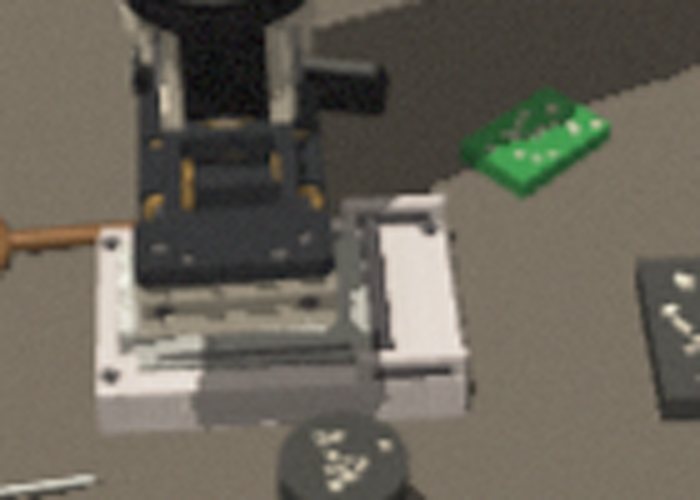

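Emit:
{"name": "play_rows", "arguments": {
  "rows": [
    [0,0.05,-0.002,-0.05,0,0,1],
    [0,0.05,0.0,0,0,0,1],
    [0,0.05,0.0,0,0,0,1]
  ]
}}

```text
clock: 6.25
position: [0.605, 0.1366, 0.0233]
ee_rot: [-2.095, -2.298, 0.05]
force: [-23.5, -4.1, 30.5]
width: 0.002
```

```bash
python3 -c "
from h import *
go(25,26)"
```

```text
t 6.25 front x,y,z [25.   1.2 23.3] F case [-23.79  -2.03  30.53] w 0.0
shift frac [-0.008 -0.001 -0.018] turn frac [-0.09  -0.003  0.009]
```

Emit:
{"name": "play_rows", "arguments": {
  "rows": [
    [0,0,-0.06,0,0,0,1],
    [0,-0.01,-0.15,-0.05,0,0,1],
    [0,-0.03,-0.3,0,0,0,1],
    [0,-0.2,-0.2,0,0,0,1],
    [0,-0.3,0,0,0,0,1]
  ]
}}

```text
clock: 6.75
position: [0.5246, 0.1286, 0.1323]
ee_rot: [-2.104, -2.306, 0.033]
force: [-0.8, 0.3, -0.1]
width: 0.003
```

Emit:
{"name": "play_rows", "arguments": {
  "rows": [
    [0,-0.3,-0.1,0,0,0,1],
    [0,-0.3,0,0,0,0,1],
    [0,0,0,0,0,0,1]
  ]
}}

```text
clock: 7.05
position: [0.4244, 0.1186, 0.1492]
ee_rot: [-2.099, -2.304, 0.042]
force: [0.9, -0.3, 0.2]
width: 0.006
```

```bash
python3 -c "
from h import *
go(25,26)
I=get_image('side')
a=cv2.resize(I[220:320,260:400],None,fx=5,fy=5,interpolation=cv2.INTER_CUBIC)
cv2.imwrite('pics/s11.png',a)
cv2.imwrite('pics/sF.png',I)
P=((proj('side',plate(0,20,(0,100),1.5))-(260,220))*5+2).astype(int)[[0,1,3,2]]
cv2.polylines(a,[P],True,(0,0,255),1);cv2.imwrite('pics/s11o.png',a)
I=get_image('top')
cv2.imwrite('pics/t11.png',cv2.resize(I[150:310,100:360],None,fx=3,fy=3))"
```

```text
t 7.05 front x,y,z [-156.4   -0.9  149.2] F case [ 0.9  -0.4   0.18] w 0.01
shift frac [-0.     1.239  0.777] turn frac [-0.072  0.001  0.011]
```

View pics/s11.png

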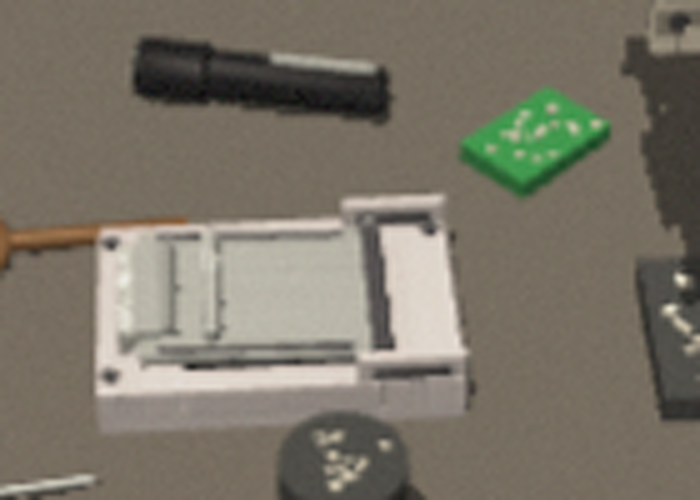

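View pics/s11o.png

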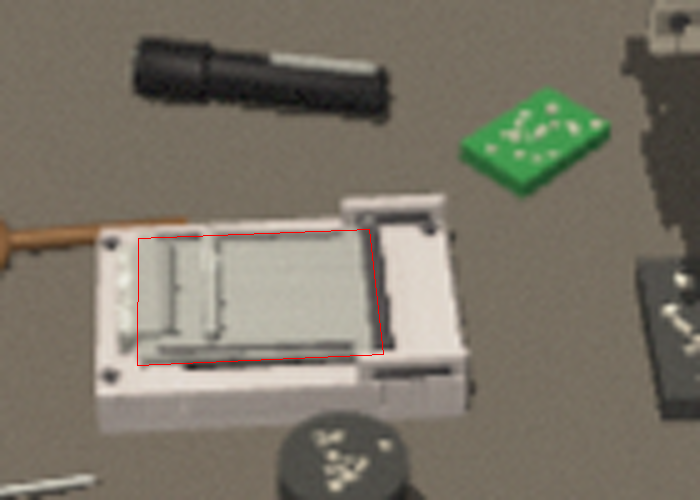

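View pics/t11.png

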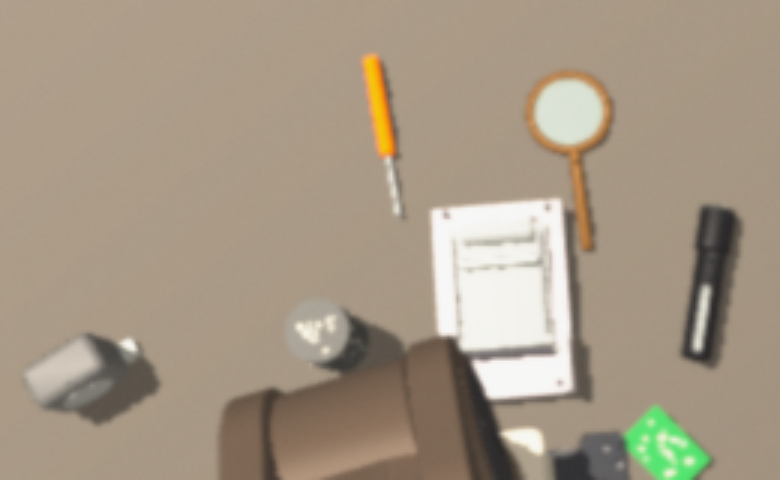

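```bash
python3 -c "
from cell import *
print(sign_off(), observe()['clock'])"
```

```text
the job is handed in; nothing more can be done
the job is handed in; nothing more can be done
```

The case is shut, and I handed the job in at about 7.2 s on the robot's clock. With the fingers closed, I folded the cover over by its outer face and rib. I then pressed it flat and pushed it by the rib until it stopped.

**Last checks**
- **Slide:** the finger front stalled at case x = 25 mm, which is where full 20 mm travel should end. A model of the cover at 20 mm, flat, laid over the side picture matched to within a few millimetres.
- **Stays shut:** in both pictures taken after I let go and backed off, the cover lay flat with its edge under the lip. The gripper was clear, with wrist force at about 1 N, within its noise.
- **Other things:** the stub, torch, magnifier, pick and tape measure look unmoved in the last pictures. I compared them by eye and did not measure them. The dropper was outside those crops, and the arm never went near it.
- **Slab:** it is hidden under the closed cover, so I could not see it at the end. Nothing touched it.

**Off plan**
- **Tracking:** the tool overshot sideways by about 8 mm on the way in, which I corrected before touching the cover.
- **Push at the stop:** the tool tilted a few hundredths of a radian. Pressing at the fingertips peaked at about 30 N down and 24 N along the slide, well under the 120 N wrist limit.

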